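# Feed a specimen mount down the chute to the escapement stop

## Task

Stand the large round specimen mount, polished face up, in the flared mouth of the sloped chute and let go of it; then push it down the chute, past the sprung roller, until it rests against the sprung escapement stop. Push gently: the stop may give a few millimetres, and must not be rammed in. Leave the mount pressing lightly on the stop and the other two mounts where they stand.

Things in the scene. Friction and masses are not known exactly. Their poses are not given: they have to be found in the camera images.
- mount_center (a point): Centre (half-way up) of the large round specimen mount: a black resin cylinder 40 mm in diameter and 40 mm tall, about 0.25 kg, with a small rectangle of polished metal in its top face; stands upright and loose on the bench; z is its axis, up.
- small_center (a point): Centre of the small round mount, a black cylinder 27 mm in diameter and 36 mm tall with a metal disc in its top; to be left alone.
- block_center (a point): Centre of the rectangular mount, a black block 52 x 30 x 34 mm (x, y, z); to be left alone.
- chute_mouth (a point): Upper end of the aluminium chute, on the centre line of its floor. x points down the slope along the floor (15 degrees below level), y across, z square to the floor, up. The channel is 260 mm long, open on top and at this end, 44 mm wide between rails 12 mm high, 5 mm thick; the first 60 mm flare to 53 mm wide at the end. The mount does not slide by itself: friction holds it on the slope.
- stop (a joint): How far the sprung stop plate is pressed in, down the slope, from its free position, in m: 0 free, 0.012 end of travel. Its spring takes 1 N per mm, no preload; pressed in more than 7 mm it counts as rammed. Friction on the mount keeps it pressed in by 1 to 3 mm after the pusher backs off.
- roller_spot (a point): Point on the chute floor, 95 mm down, under a steel roller (12 mm across, its axis square to the floor, top 26 mm above it) that juts 4 mm into the channel from the +y side. It springs aside as the mount is pushed past (2 to 6 N of push); the mount is past once its centre is 116 mm down the chute. Axes as chute_mouth.
- chute: Grey foot plate of the chute, origin under its centre on the bench, x level towards the low end. Low on the chute a dark bracket (48 mm high) is clamped, with the upright stop plate 18 mm before it (38 mm wide, top 32 mm above the floor). They are clamped elsewhere each time: plate face 152 to 188 mm down from the mouth, a place not measured, to be felt or seen.
Mind the look-alikes: they are no part of the job. What is shaped like the part that bears mount_center but purple is not meant.

How it is judged:
By the outcome, as a careful person would: the job done as asked, in the order asked, and still so for the second after the job is handed in, with the robot touching nothing.
It also fails if it takes over 54 s, if anything falls off the work surface, if the arm or the gripper's body presses on something with over 40 N, if the wrist force passes 120 N, or if a joint passes its speed limit or range.

## Robot

A 6-joint arm with a two-finger parallel gripper is mounted at the origin on the work surface. World frame = base frame: x ahead of the robot, y to its left, z up, the work surface at z = 0. Lengths are in m, angles in rad, forces in N, time in s.
With the tool pointing down it reaches from about 0.35 to 0.85 m from the base axis. Payload 8.1 kg.
Tool frame: the origin (TCP) lies at the centre of the arm's flange, where the gripper is bolted on; the fingertips stand 173 mm ahead of it and the grasp point (between the pads) lies 155 mm ahead of it; z points along the fingers, x is the direction in which the jaws open and shut, and the axes are right-handed (so a half turn about z gives the same grasp; the last joint's range is limited). The gripper opens to 85 mm and grips with 20 to 120 N. Pads are 22 mm wide; open, the fingers measure 114 mm over their backs; the gripper's body (76 mm by 85 mm) begins 54 mm behind the grasp point. The pads swing forward as they close: fully open they stand 13 mm farther back than shut.
Start: joints at [-1.386, 0.13, 1.488, -0, 1.523, -0.085], TCP at [0.16, -0.578, 0.405] pointing down, gripper open.
Joint ranges: [-2.96, 2.96], [-0.89, 2.26], [0.02, 2.5], [-1.34, 4.48], [0, 2.73], [-2.66, 2.66]. Speed limits (rad/s): [2.39, 2.39, 2.79, 3.14, 3.14, 3.14].

## Interface

Orientations are given as a rotation vector (axis times angle).
In Python, from bench import robot gives the robot as it stands.
- The arm moves only by the tool play_rows, never from a script. Its argument "rows" is a list that holds one entry, the list of rows, each a list of 6 numbers: the shift along the tool's x, y, z in cm, then the turn, a rotation vector about the tool's x, y, z in rad. A call has 1 to 20 rows; each row shifts and turns the commanded pose from where the row before left it, along the tool's axes as they then stand; what a row does not reach is not made up. A row lasts 1/8 s, in which the tool goes at most 62.5 mm and 10.7 degrees, less where a joint would pass 70% of its speed; a pose out of reach is approached as far as the arm can. A call is refused whole if a number of a shift passes 6.25 or a number of a turn 0.188, either way. A call with a gripper value outside its range is refused whole. "hand" is the opening, from -1 (shut) to 1 (fully open), set as the call begins (left out, the last holds). The fingers move at their own pace and stop on an object; the grip force is fixed at half the most. Time passes only in rows, so rows that do not move let the fingers close. It gives the time, the measured TCP pose, the force and the opening at its end, in the units of the state.
- robot.read_state(): the state, without advancing time (a new reading comes with each control period).
- robot.camera(name): name is "scene" or "top" or "wrist"; returns (picture, depth): 384x512x3 uint8, red, green, blue; 384x512 float32, m along the optical axis (not along the pixel's ray), 0 where there is no reading.
- robot.calibration(name): a dict with "camera_matrix" (3x3 intrinsics, pixels), "view" (4x4, takes a point from world to camera coordinates). Camera axes: x right, y up, looking along -z (the intrinsics and any distortion apply to the point x, -y, -z); pixel columns grow to the right and rows downward; lengths in m; the calibration is good to about 2 mm. The wrist camera is an equidistant fisheye: a pixel r from the principal point sees the ray r / f radians off the axis. A picture is of the moment at which its call begins: read the wrist's pose just before it. calibration takes no time and is no camera call; for the wrist camera it gives the pose at the moment of the call.
- robot.sign_off(): hands the job in, once; it reports no verdict.
The state is a dict: "time": time; "joint_pos": joint angles; "qd": joint speeds; "joint_efforts": joint torques, N m; "position": TCP position; "orientation": TCP orientation; "ft_force": force on the tool from outside, world axes, zero at the start; "wrist_torque": the same for the moment, N m; "grip_width": opening from 0.0 (shut) to 1.0 (fully open).
Only numpy, scipy, OpenCV 4.12 (cv2) and the standard library are available. Lean on these libraries where they do the work, as an engineer would, in place of code of your own. Each camera call takes 0.05 s, during which the arm holds its last target.

## Working session

There is one attempt and no reset: what is moved stays moved. The work goes in short steps, Python scripts to look and compute and a tool call to move; the robot and the scene stay as the last step left them, time stands still between calls to the robot, and variables do not carry over. Pictures are saved under pics/ and viewed, and the job is handed in when it is done.

Besides the shell and the picture viewer there is one more tool, called after "Emit:" as name(argument=value, ...), one argument or row to a line, values as JSON. play_rows: Moves the arm, as the interface text tells. Its arguments: {"type":"object","properties":{"rows":{"type":"array","items":{"type":"array","items":{"type":"array","items":{"type":"number"}}}},"hand":{"type":"number"}},"required":["rows"]}

```bash
mkdir -p pics; ls; cat > h.py <<'E'
import numpy as np, cv2
from bench import robot
from scipy.spatial.transform import Rotation as R
def grab(n,tag):
    cal=robot.calibration(n); p,d=robot.camera(n)
    np.savez(f'{tag}.npz',p=p,d=d,K=cal['camera_matrix'],V=cal['view'])
    cv2.imwrite(f'pics/{tag}.png',p[:,:,::-1])
    return p,d,cal
def load(tag): return np.load(f'{tag}.npz')
def pt(z,u,v,dep=None):
    K,V=z['K'],z['V']; d=z['d'][v,u] if dep is None else dep
    c=np.array([(u-K[0,2])/K[0,0]*d,-(v-K[1,2])/K[1,1]*d,-d,1]); return (np.linalg.inv(V)@c)[:3]
def cloud(z):
    K,V=z['K'],z['V'];d=z['d'];v,u=np.mgrid[:d.shape[0],:d.shape[1]]
    c=np.stack([(u-K[0,2])/K[0,0]*d,-(v-K[1,2])/K[1,1]*d,-d,np.ones_like(d)],-1)
    return (c@np.linalg.inv(V).T)[...,:3]
E
python3 - <<'E'
from h import *
for n in ['scene','top']:
    p,d,c=grab(n,n+'0'); print(n,c['camera_matrix'],c['view'],{k:v for k,v in c.items() if k not in('camera_matrix','view')}, (d==0).mean())
print(robot.read_state())
E
```

```text
pics
scene [[354.12593352   0.         258.12601546]
 [  0.         354.12593352 191.55786956]
 [  0.           0.           1.        ]] [[-0.59841909  0.80114264  0.0080665   0.23182977]
 [-0.47388932 -0.36205722  0.80271009  0.2167554 ]
 [ 0.64600581  0.47653441  0.59631489 -1.14625989]
 [ 0.          0.          0.          1.        ]] {} 0.004007975260416667
top [[432.55094494   0.         252.43392918]
 [  0.         432.55094494 189.34131399]
 [  0.           0.           1.        ]] [[-0.02099179 -0.99889104 -0.04214296  0.12984303]
 [ 0.98275436 -0.02836192  0.18272785 -0.52750297]
 [-0.18372047 -0.0375804   0.9822599  -0.75049539]
 [ 0.          0.          0.          1.        ]] {} 0.004053751627604167
{'time': 0.1, 'joint_pos': array([-1.38641709e+00,  1.31073226e-01,  1.48914194e+00, -2.60280114e-05,
        1.52298798e+00, -8.54114988e-02]), 'qd': array([-0.00075314, -0.00232484, -0.00287122, -0.00124401, -0.00081791,
       -0.00040927]), 'joint_efforts': array([ 1.27937157e-03, -5.70948815e+01, -5.01943052e+01, -1.06044813e-04,
        8.00335634e-03,  3.20298966e-05]), 'position': array([ 0.15989161, -0.57809857,  0.40377213]), 'orientation': array([-2.49917054e+00,  1.90186147e+00,  1.90186655e-03]), 'ft_force': array([-0.04960055,  0.1653646 , -0.04965227]), 'wrist_torque': array([-0.05340354, -0.00804335, -0.02674068]), 'grip_width': 0.9981656121485218}
```

View pics/scene0.png

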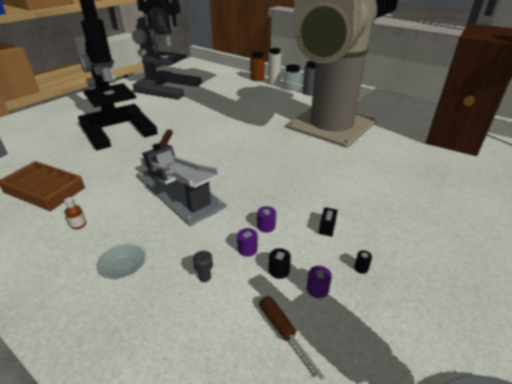

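View pics/top0.png

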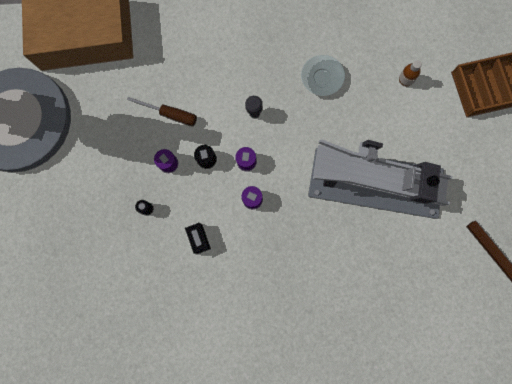

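```bash
python3 - <<'E'
from h import *
t=load('top0');s=load('scene0')
a=cv2.resize(t['p'][130:260,130:265],None,fx=5,fy=5,interpolation=cv2.INTER_CUBIC)
cv2.imwrite('pics/c1.png',a[:600,:,::-1])
a=cv2.resize(t['p'][125:225,300:460],None,fx=5,fy=5,interpolation=cv2.INTER_CUBIC)
cv2.imwrite('pics/c2.png',a[:,:,::-1])
a=cv2.resize(s['p'][120:300,125:325],None,fx=3.3,fy=3.3,interpolation=cv2.INTER_CUBIC)
cv2.imwrite('pics/c3.png',a[:,:,::-1])
C=cloud(t);S=cloud(s)
for u,v in [(205,154),(166,160),(246,158),(252,197),(144,207),(198,238),(254,105),(15,115),(150,300),(320,150),(410,180),(430,180),(372,144)]: print((u,v),C[v,u].round(4))
print()
for u,v in [(279,254),(247,234),(319,271),(363,253),(190,170),(300,300)]: print((u,v),S[v,u].round(4))
E
```

```text
(205, 154) [0.6041 0.2066 0.0408]
(166, 160) [0.5947 0.2819 0.0406]
(246, 158) [0.5943 0.1282 0.0382]
(252, 197) [0.5178 0.1181 0.0419]
(144, 207) [0.5053 0.3236 0.0364]
(198, 238) [0.4443 0.2206 0.0354]
(254, 105) [0.6941 0.1101 0.0549]
(15, 115) [0.703  0.5967 0.0244]
(150, 300) [0.3318 0.3174 0.0031]
(320, 150) [ 0.5887 -0.0056  0.0987]
(410, 180) [ 0.534  -0.1632  0.0798]
(430, 180) [ 0.5305 -0.1933  0.0922]
(372, 144) [ 0.5969 -0.0971  0.0978]

(279, 254) [0.6041 0.2079 0.0415]
(247, 234) [0.5971 0.1298 0.0402]
(319, 271) [0.5955 0.284  0.0415]
(363, 253) [0.5054 0.3255 0.0361]
(190, 170) [ 0.5447 -0.0709  0.0788]
(300, 300) [ 6.366e-01  2.753e-01 -5.000e-04]
```

View pics/c1.png

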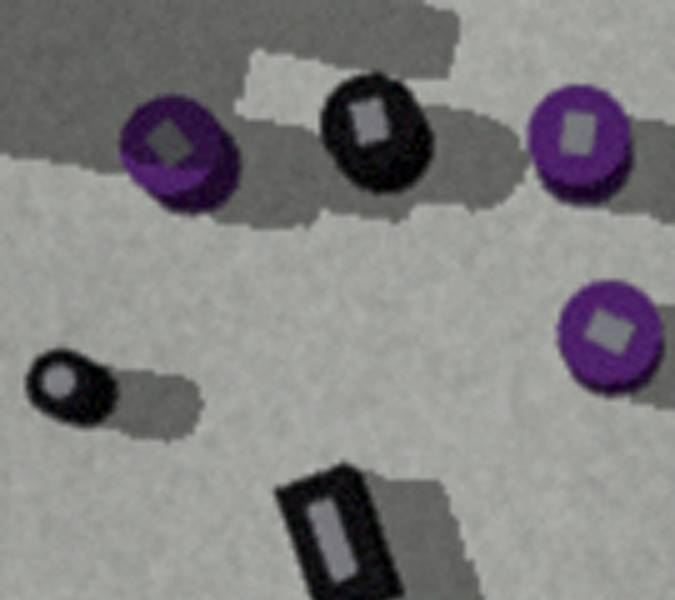

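View pics/c2.png

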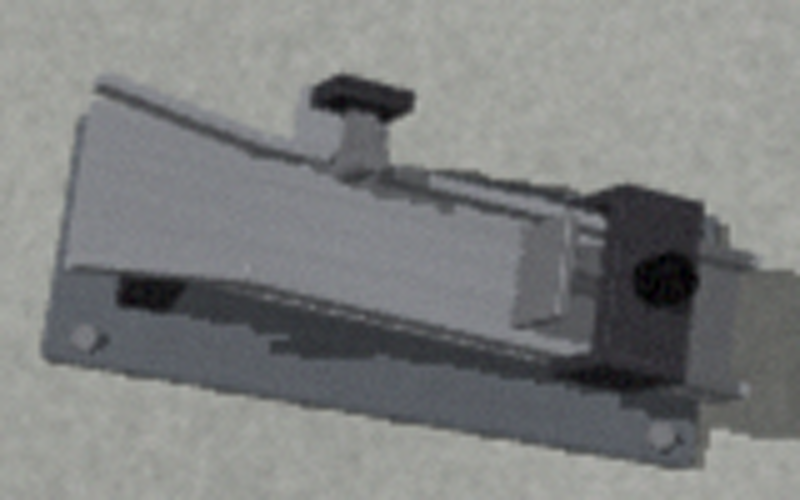

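View pics/c3.png

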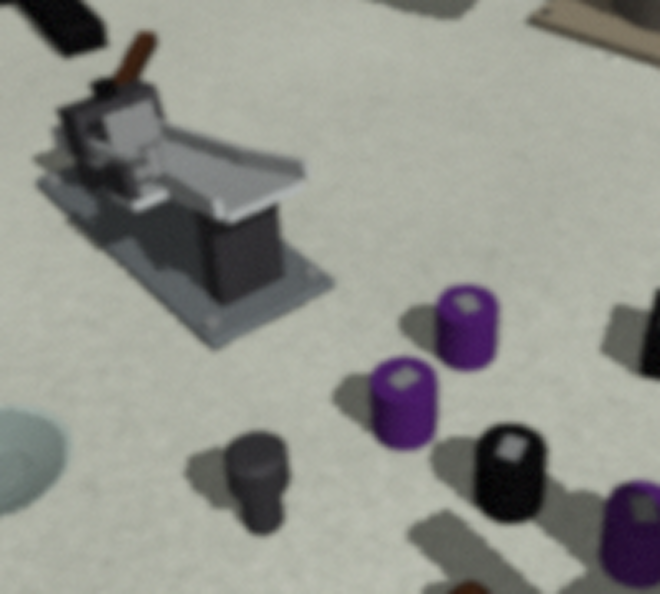

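```bash
cat > fl.py <<'E'
from h import *
def fit(tag,box):
    z=load(tag);C=cloud(z);v0,v1,u0,u1=box
    P=C[v0:v1,u0:u1].reshape(-1,3)
    for i in range(8):
        c=P.mean(0); n=np.linalg.svd(P-c)[2][2]; n*=np.sign(n[2]); r=(P-c)@n
        P=P[abs(r)<max(0.0015,2*r.std())]
    return c,n,r.std(),len(P)
if __name__=='__main__':
    for tag,box in [('top0',(150,178,320,398)),('scene0',(168,186,178,205))]:
        c,n,sd,k=fit(tag,box); print(tag,c.round(4),n.round(4),sd,k,'tilt',np.degrees(np.arccos(n[2])),'dir',np.degrees(np.arctan2(n[1],n[0])))
        z=load(tag);C=cloud(z);x=np.array([n[0],n[1],0]);x/=np.linalg.norm(x);x=x-n*(x@n);x/=np.linalg.norm(x);y=np.cross(n,x)
        Q=(C-c)@np.stack([x,y,n],1)
        np.set_printoptions(linewidth=250)
        m=(abs(Q[...,0])<.2)&(abs(Q[...,1])<.05)&(Q[...,2]>-.01)&(Q[...,2]<.07)
        q=Q[m]
        for xx in np.arange(-.12,.18,.01):
            s=q[abs(q[:,0]-xx)<.004]
            h=[]
            for yy in np.arange(-.036,.037,.003):
                w=s[abs(s[:,1]-yy)<.0015]; h.append(int(1000*np.median(w[:,2])) if len(w) else -99)
            print('%.2f'%xx,h)
E
python3 fl.py
```

```text
top0 [ 0.5663 -0.0749  0.0722] [ 0.5955 -0.3132  0.7398] 0.008255016821002954 1830 tilt 42.28645870383593 dir -27.74094254243312
-0.12 [-99, -99, -99, -99, -99, -99, -99, -99, -99, -99, -99, -99, -99, -99, -99, -99, -99, -99, -99, -99, -99, -99, -99, -99, -99]
-0.11 [-99, -99, -99, -99, -99, -99, -99, -99, -99, -99, -99, -99, -99, -99, -99, -99, -99, -99, -99, -99, -99, -99, -99, -99, -99]
-0.10 [-99, -99, -99, -99, -99, -99, -99, -99, -99, -99, -99, -99, -99, -99, -99, -99, -99, -99, -99, -99, -99, -99, -99, -99, -99]
-0.09 [-99, -99, -99, -99, -99, -99, -99, -99, -99, -99, -99, -99, -99, -99, -99, -99, -99, -99, -99, -99, -99, -99, -99, -99, -99]
-0.08 [-99, -99, -99, -99, -99, -99, -99, -99, -99, -99, -99, -99, -99, -99, -99, -99, -99, -99, -99, -99, -99, -99, -99, -99, -99]
-0.07 [-99, -99, -99, -99, -99, -99, -99, -99, -99, -99, -99, -99, -99, -99, -99, -99, -99, -99, -99, -99, -99, -99, -99, -99, -99]
-0.06 [-99, -99, -99, -99, -99, -99, -99, -99, -99, -99, -99, -99, -99, -99, -99, -99, -99, -99, -99, -99, -99, -99, -99, -9, -99]
-0.05 [-99, -99, -99, -99, -99, -99, -99, -99, -
[... 5390 characters left out ...]
-99, -99]
0.12 [-99, -99, -99, -99, -99, 4, 6, 16, 16, 14, 21, 14, 18, 16, 19, 16, 15, 15, 20, 19, -99, 11, 4, -99, -99]
0.13 [-99, -99, -99, 19, -99, 11, -99, 31, -99, -99, -99, 29, -99, 30, 30, -99, -99, -99, -99, 31, 28, 11, 2, 19, 16]
0.14 [-99, -99, 19, 24, 25, 31, 34, 33, 34, 32, 33, 35, 36, 41, 40, 40, 29, 34, 35, 32, 35, 29, 14, 14, 16]
0.15 [-99, -99, -99, -99, 35, 35, 35, -99, 35, 36, 47, 40, 48, 47, 47, 45, 42, 35, 35, 36, -99, 35, -6, 35, 19]
0.16 [-99, -99, 35, 36, -99, 35, -99, -99, 36, -99, -99, -99, 47, -99, 27, 11, 8, 10, 14, 10, 35, 34, 35, 14, 19]
0.17 [-99, -99, -99, -99, 36, -99, 35, -99, -99, -99, -99, -99, -99, -99, -99, -99, -99, -99, -99, -99, -99, -99, -99, -99, 25]
```

```bash
cat > fl2.py <<'E'
from h import *
def frame(c,n,yaw):
    x=np.array([np.cos(yaw),np.sin(yaw),0]);x=x-n*(x@n);x/=np.linalg.norm(x);return np.stack([x,np.cross(n,x),n],1)
def rect(tag,c,n,yaw,tolh=.006):
    C=cloud(load(tag)); F=frame(c,n,yaw);Q=(C-c)@F
    m=(Q[...,0]>-.045)&(Q[...,0]<.10)&(abs(Q[...,1])<.018)&(abs(Q[...,2])<tolh); P=C[m]
    for i in range(5):
        c2=P.mean(0);n2=np.linalg.svd(P-c2)[2][2];n2*=np.sign(n2[2]);r=(P-c2)@n2;P=P[abs(r)<.0015]
    return c-n2*((c-c2)@n2),n2,r.std(),len(P)
if __name__=='__main__':
    from fl import fit
    c,n,_,_=fit('scene0',(168,186,178,205)); yaw=np.arctan2(n[1],n[0])
    for tag in ['scene0','top0']:
        c1,n1,sd,k=rect(tag,c,n,yaw)
        print(tag,c1.round(4),n1.round(4),sd,k,np.degrees(np.arccos(n1[2])),np.degrees(np.arctan2(n1[1],n1[0])))
        yaw1=np.arctan2(n1[1],n1[0]);F=frame(c1,n1,yaw1);Q=(cloud(load(tag))-c1)@F
        for xx in np.arange(-.07,.18,.01):
            s=(abs(Q[...,0]-xx)<.005)&(abs(Q[...,1])<.045)
            f=Q[s&(abs(Q[...,2])<.003)]; t=Q[s&(abs(Q[...,2]-.012)<.003)]
            tl=t[t[:,1]<0];tr=t[t[:,1]>0]; g=lambda a:(a[:,1].min()*1e3).round(1) if len(a) else None; G=lambda a:(a[:,1].max()*1e3).round(1) if len(a) else None
            print('%.2f'%xx,'floor',g(f),G(f),'railL',g(tl),G(tl),'railR',g(tr),G(tr))
E
python3 fl2.py
```

```text
scene0 [ 0.5618 -0.0448  0.0862] [-0.0542 -0.2535  0.9658] 0.00045279313259427703 295 15.02327712916109 -102.06608138594511
-0.07 floor None None railL None None railR None None
-0.06 floor None None railL None None railR None None
-0.05 floor -34.5 34.1 railL -35.3 -30.1 railR 29.6 34.3
-0.04 floor -31.4 32.4 railL -34.3 -28.1 railR 28.5 33.7
-0.03 floor -28.5 31.8 railL -31.9 -27.7 railR 26.1 32.1
-0.02 floor -26.9 30.4 railL -32.5 -26.1 railR 26.7 30.8
-0.01 floor -26.4 28.9 railL -27.8 -23.4 railR 25.0 29.8
0.00 floor -24.7 28.4 railL -30.3 -23.2 railR 22.7 28.8
0.01 floor -23.6 27.7 railL -26.7 -22.6 railR 22.5 27.4
0.02 floor -22.6 41.8 railL -26.6 -21.9 railR 23.0 27.4
0.03 floor -21.8 45.0 railL -25.9 -21.6 railR 22.2 44.9
0.04 floor -23.1 39.9 railL -28.1 -20.7 railR 18.7 40.1
0.05 floor -22.7 34.7 railL -26.8 -21.8 railR 29.7 36.0
0.06 floor -23.1 32.7 railL -26.8 -21.6 railR 22.7 27.3
0.07 floor -22.0 27.8 railL -25.3 -21.4 railR 22.7 26.9
0.08 floor -21.9 2.7 railL -25.9 -21.8 railR 23.6 26.9
0.09 floor -22.5 -0.8 railL -22.8 -21.1 railR 22.6 27.5
0.10 floor -23.1 -9.4 ra
[... 1227 characters left out ...]
ilL -28.0 -22.4 railR 18.1 44.4
0.06 floor -29.4 43.3 railL -27.5 -22.3 railR 21.6 43.6
0.07 floor -29.3 21.6 railL -28.2 -23.3 railR 21.1 26.5
0.08 floor -28.8 21.5 railL -28.0 -22.6 railR 21.4 25.7
0.09 floor -29.2 21.9 railL -28.1 -23.4 railR 20.3 25.9
0.10 floor -29.2 21.4 railL -28.0 -23.3 railR 20.8 25.3
0.11 floor -29.4 21.3 railL -28.3 -22.6 railR 20.6 25.6
0.12 floor -28.9 20.9 railL -29.0 -0.8 railR 1.1 25.8
0.13 floor -29.5 -16.4 railL -28.4 -5.5 railR 22.7 25.6
0.14 floor -34.6 31.1 railL -34.8 -4.3 railR 19.8 31.2
0.15 floor -34.6 21.1 railL -35.0 -34.0 railR None None
0.16 floor -34.6 -34.6 railL -34.8 -34.1 railR None None
0.17 floor -34.9 -34.7 railL None None railR None None
```

```bash
python3 - <<'E'
from h import *
from fl2 import frame
yaw=np.radians(-101.5); n=np.array([np.sin(np.radians(15))*np.cos(yaw),np.sin(np.radians(15))*np.sin(yaw),np.cos(np.radians(15))])
c=np.array([.5618,-.0448,.0862]);F=frame(c,n,yaw);print(F.round(4))
for tag in ['scene0','top0']:
    z=load(tag);C=cloud(z);Q=(C-c)@F
    f=Q[(abs(Q[...,2])<.003)&(abs(Q[...,1])<.015)&(Q[...,0]<0)]
    print(tag,'mouth x',np.sort(f[:,0])[:8].round(4))
    f=Q[(Q[...,2]>.006)&(Q[...,2]<.03)&(abs(Q[...,1])<.015)&(Q[...,0]<.2)&(Q[...,0]>.08)]
    print('plate x',len(f),np.percentile(f[:,0],[2,10,25,50,75,90]).round(4))
    for h in (.008,.014,.02,.026,.03):
        g=f[abs(f[:,2]-h)<.003]; print(h,len(g),np.sort(g[:,0])[:12].round(4))
    g=Q[(abs(Q[...,2]-.032)<.003)&(abs(Q[...,1])<.015)&(Q[...,0]>.1)&(Q[...,0]<.15)]; print('top',np.sort(g[:,0]).round(4)[[0,1,2,-1]])
    hsv=cv2.cvtColor(z['p'],cv2.COLOR_RGB2HSV)
    # mount tops
    for nm,xy,h in [('big',(.604,.207),.04),('purpA',(.595,.283),.04),('purpB',(.595,.129),.04),('small',(.505,.324),.036)]:
        m=(np.hypot(C[...,0]-xy[0],C[...,1]-xy[1])<.032)&(C[...,2]>h-.004)&(C[...,2]<h+.005)
        vv,uu=np.nonzero(m); (x,y),r=cv2.minEnclosingCircle(C[m][:,:2].astype(np.float32)); print(nm,m.sum(),round(x,4),round(y,4),round(r,4),'med z',np.median(C[m][:,2]).round(4),'pix',uu.mean().round(1),vv.mean().round(1))
s=robot.read_state();print(R.from_rotvec(s['orientation']).as_matrix().round(3))
C=cloud(load('top0'))
print([C[v,u].round(3) for u,v in [(195,122),(178,112),(130,100),(254,115)]])
E
```

```text
[[-0.1926  0.9799 -0.0516]
 [-0.9465 -0.1994 -0.2536]
 [-0.2588 -0.      0.9659]]
scene0 mouth x [-0.0522 -0.052  -0.0517 -0.0515 -0.0514 -0.0512 -0.0511 -0.051 ]
plate x 160 [0.1149 0.1165 0.1172 0.1184 0.121  0.1614]
0.008 34 [0.1148 0.115  0.1157 0.1166 0.1167 0.1168 0.117  0.1171 0.1171 0.1173
 0.1176 0.1178]
0.014 43 [0.1153 0.1159 0.116  0.1163 0.1164 0.1166 0.1171 0.1172 0.1173 0.1174
 0.1175 0.1177]
0.02 37 [0.1134 0.1134 0.1157 0.1159 0.116  0.1164 0.117  0.117  0.1171 0.1172
 0.1172 0.1172]
0.026 37 [0.1138 0.1152 0.1165 0.1165 0.1165 0.1166 0.1167 0.117  0.1171 0.1172
 0.1172 0.1176]
0.03 27 [0.1165 0.1167 0.1168 0.1172 0.1176 0.1177 0.1179 0.1181 0.1184 0.1185
 0.1186 0.1186]
top [0.1147 0.1156 0.1165 0.1438]
big 317 0.6051 0.2102 0.0206 med z 0.0402 pix 279.9 256.4
purpA 363 0.5991 0.2885 0.0203 med z 0.0403 pix 320.0 274.8
purpB 264 0.5979 0.1311 0.0206 med z 0.0401 pix 247.3 235.3
small 151 0.5089 0.3303 0.0138 med z 0.0361 pix 364.5 255.8
top0 mouth x [-0.0503 -0.0498 -0.0496 -0.0495 -0.0494 -0.0494 -0.0493 -0.0492]
plate x 165 [0.1172 0.1178 0.1184 0.1191 0.1337 0.13
[... 243 characters left out ...]
182 0.1184 0.1184 0.1184 0.1185
 0.1185 0.1186]
0.026 43 [0.1171 0.1172 0.1177 0.1177 0.1178 0.1179 0.118  0.118  0.118  0.1182
 0.1183 0.1183]
0.03 35 [0.1171 0.1172 0.1177 0.1178 0.1179 0.1182 0.1183 0.1183 0.1184 0.1185
 0.1186 0.1186]
top [0.1179 0.118  0.1181 0.1467]
big 328 0.6044 0.2094 0.0204 med z 0.04 pix 203.8 154.3
purpA 324 0.5976 0.2866 0.0202 med z 0.0401 pix 163.7 158.7
purpB 327 0.5971 0.1296 0.0201 med z 0.0401 pix 245.3 156.5
small 155 0.507 0.3288 0.0138 med z 0.036 pix 141.7 206.3
[[ 0.267 -0.964 -0.   ]
 [-0.964 -0.267  0.002]
 [-0.002 -0.    -1.   ]]
[array([0.68 , 0.232, 0.009]), array([0.697, 0.263, 0.026]), array([0.73 , 0.364, 0.016]), array([0.682, 0.111, 0.034])]
```

Emit:
play_rows(
  rows=[
    [[-3.77,-3.76,0.4,0,0,0],[-3.77,-3.76,0.4,0,0,0],[-3.77,-3.76,0.4,0,0,0],[-3.77,-3.76,0.4,0,0,0],[-3.77,-3.76,0.4,0,0,0],[-3.77,-3.76,0.4,0,0,0],[-3.77,-3.76,0.4,0,0,0],[-3.77,-3.76,0.4,0,0,0],[-3.77,-3.76,0.4,0,0,0],[-3.77,-3.76,0.4,0,0,0],[-3.77,-3.76,0.4,0,0,0],[-3.77,-3.76,0.4,0,0,0],[-3.77,-3.76,0.4,0,0,0],[-3.77,-3.76,0.4,0,0,0],[-3.77,-3.76,0.4,0,0,0],[-3.77,-3.76,0.4,0,0,0],[-3.77,-3.76,0.4,0,0,0],[0,0,0,0,0,0.157],[0,0,0,0,0,0.157],[0,0,0,0,0,0.157]],
  ],
  hand=0.41,
)

```text
time: 2.6
position: [0.605, 0.2101, 0.3357]
orientation: [1.98, -2.437, -0.001]
ft_force: [-0.5, 0.1, -0.5]
grip_width: 0.704
```

```bash
cat > wc.py <<'E'
from h import *
def wray(z,u,v):
    K,V=z['K'],z['V'];f=K[0,0];a,b=u-K[0,2],v-K[1,2];r=np.hypot(a,b);th=r/f
    s=np.sin(th)/max(r,1e-9);d=np.array([a*s,-b*s,-np.cos(th)]);T=np.linalg.inv(V);return T[:3,3],T[:3,:3]@d
def onz(z,u,v,h):
    o,d=wray(z,u,v);return o+d*(h-o[2])/d[2]
E
python3 - <<'E'
from h import *
p,d,c=grab('wrist','w1'); print(c['camera_matrix']); s=robot.read_state()
print(s['time'],s['position'],s['grip_width'],s['joint_pos'].round(3));print(R.from_rotvec(s['orientation']).as_matrix().round(4))
E
```

```text
[[297.31863964   0.         256.30706136]
 [  0.         297.31863964 196.90381664]
 [  0.           0.           1.        ]]
2.65 [0.60501411 0.20993136 0.33585659] 0.7064138582234236 [ 0.254  0.278  1.447 -0.     1.418  2.038]
[[-2.121e-01 -9.772e-01 -1.300e-03]
 [-9.772e-01  2.121e-01 -4.000e-04]
 [ 7.000e-04  1.200e-03 -1.000e+00]]
```

View pics/w1.png

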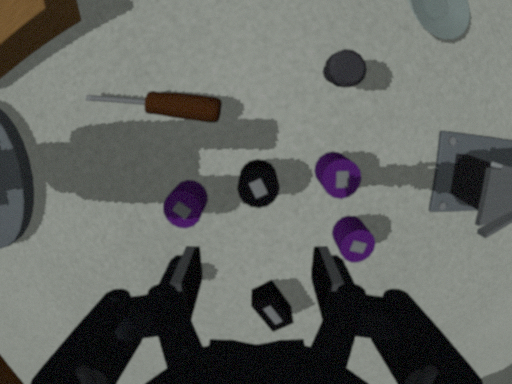

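```bash
python3 - <<'E'
from h import *; from wc import *
z=load('w1'); p=z['p'].astype(int)
hsv=cv2.cvtColor(z['p'],cv2.COLOR_RGB2HSV)
m=((p.max(2)<40)).astype(np.uint8); k,l,st,ce=cv2.connectedComponentsWithStats(m)
i=l[175,250]; print(st[i],ce[i])
# rays on top plane for points of the blob, top face = lower circle: project all contour to z=.04
w=(l==i).astype(np.uint8); cs,_=cv2.findContours(w,cv2.RETR_EXTERNAL,cv2.CHAIN_APPROX_NONE)
P=np.array([onz(z,a[0][0],a[0][1],.04)[:2] for a in cs[0]]); B=np.array([onz(z,a[0][0],a[0][1],0)[:2] for a in cs[0]])
np.set_printoptions(suppress=True)
o=wray(z,258,184)[0];print('cam',o)
# near-side (towards camera) edge of top-plane contour -> top; far edge of z=0.. far silhouette is top? camera off: bottom nearer to camera nadir
print('top plane x',P[:,0].min(),P[:,0].max(),'y',P[:,1].min(),P[:,1].max());print('bot plane x',B[:,0].min(),B[:,0].max(),'y',B[:,1].min(),B[:,1].max())
T=load('top0');S=load('scene0')
print('insert',onz(z,258,188,.04))
C=cloud(T);g=(np.hypot(C[...,0]-.6045,C[...,1]-.21)<.012)&(T['p'].min(2)>90);vv,uu=np.nonzero(g);print('top insert',C[g].mean(0),uu.mean(),vv.mean())
C=cloud(S);g=(np.hypot(C[...,0]-.6045,C[...,1]-.21)<.012)&(S['p'].min(2)>90);vv,uu=np.nonzero(g);print('scene insert',C[g].mean(0),uu.mean(),vv.mean())
a=cv2.resize(z['p'][140:240,200:320],None,fx=5,fy=5,interpolation=cv2.INTER_CUBIC);cv2.imwrite('pics/w1c.png',a[:,:,::-1])
E
```

```text
[ 238  161   41   46 1175] [257.82978723 182.35914894]
cam [0.68721347 0.19354763 0.30428022]
top plane x 0.5888216508172134 0.6326048326974278 y 0.19031018711398742 0.22777868648748525
bot plane x 0.5739296068181686 0.6243395702948094 y 0.18982018534142536 0.23295971069867455
insert [0.60654749 0.2091016  0.04      ]
top insert [0.60462467 0.2096962  0.0403585 ] 203.42857142857142 153.83333333333334
scene insert [0.60513431 0.21029962 0.04064343] 279.741935483871 255.29032258064515
```

View pics/w1c.png

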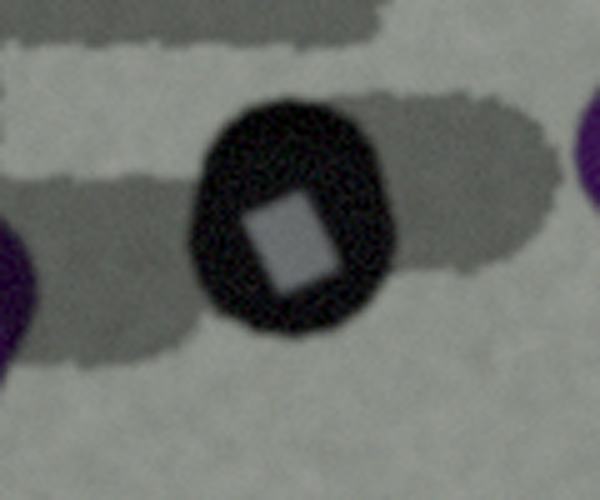

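Emit:
play_rows(
  rows=[
    [[0,0,4,0,0,0],[0,0,4,0,0,0],[0,0,4,0,0,0],[0,0,2,0,0,0],[0,0,1.5,0,0,0],[0,0,0,0,0,0]],
  ],
)

```text
time: 3.4
position: [0.6051, 0.2097, 0.1812]
orientation: [1.987, -2.432, -0.001]
ft_force: [-0.7, 0.2, 0.2]
grip_width: 0.709
```

Emit:
play_rows(
  rows=[
    [[0,0,0,0,0,0],[0,0,0,0,0,0],[0,0,0,0,0,0],[0,0,0,0,0,0],[0,0,0,0,0,0],[0,0,0,0,0,0]],
  ],
  hand=-1,
)

```text
time: 4.15
position: [0.6062, 0.21, 0.1838]
orientation: [-1.985, 2.431, -0.002]
ft_force: [-1.0, -0.5, 6.8]
grip_width: 0.449
```

Emit:
play_rows(
  rows=[
    [[0,0,-4,0,0,0],[0,0,-4,0,0,0],[0,0,-4,0,0,0],[0,0,-2,0,0,0],[0,0,0,0,-0.131,-0.012],[0,0,0,0,-0.131,0],[0,0,0,0,0,0]],
  ],
)

```text
time: 5.03
position: [0.6048, 0.2088, 0.3204]
orientation: [-1.866, 2.261, 0.246]
ft_force: [-0.7, -1.4, -2.8]
grip_width: 0.449
```

```bash
cat > go.py <<'E'
from h import *
yaw=np.radians(-101.5);t=np.radians(15)
c=np.array([.5618,-.0448,.0862]);
F=np.stack([[np.cos(t)*np.cos(yaw),np.cos(t)*np.sin(yaw),-np.sin(t)],[-np.sin(yaw),np.cos(yaw),0],[np.sin(t)*np.cos(yaw),np.sin(t)*np.sin(yaw),np.cos(t)]],1)
mouth=c-.051*F[:,0]
def rep():
    s=robot.read_state();Rm=R.from_rotvec(s['orientation']).as_matrix()
    q=F.T@(s['position']-mouth)
    D=np.stack([F[:,0],-F[:,1],-F[:,2]],1)
    print('t',s['time'],'tcp chute mm',(q*1e3).round(1),'rotfix tool',R.from_matrix(Rm.T@D).as_rotvec().round(4),'F chute',(F.T@s['ft_force']).round(2),'w',s['grip_width'].round(3))
    return s,Rm,q
def to(q):
    s,Rm,_=rep(); g=mouth+F@np.array(q); print('tool shift cm',(Rm.T@(g-s['position'])*100).round(2))
E
python3 - <<'E'
from go import *
to([.027,0,.184+.03])
p,d,cc=grab('wrist','w2');grab('scene','s2')
E
```

```text
Traceback (most recent call last):
  File "go.py", line 13, in to
    s,Rm,_=rep(); g=mouth+F@np.array(q); print('tool shift cm',(Rm.T@(g-s['position'])*100).round(2))
           ~~~^^
  File "go.py", line 10, in rep
    print('t',s['time'],'tcp chute mm',(q*1e3).round(1),'rotfix tool',R.from_matrix(Rm.T@D).as_rotvec().round(4),'F chute',(F.T@s['ft_force']).round(2),'w',s['grip_width'].round(3))
                                                                                                                                                            ^^^^^^^^^^^^^^^^^^^^^
AttributeError: 'float' object has no attribute 'round'
```

```bash
sed -i "s/s\['grip_width'\].round(3)/round(s['grip_width'],3)/" go.py
python3 - <<'E'
from go import *
to([.027,0,.184+.03])
p,d,cc=grab('wrist','w2');grab('scene','s2')
E
```

```text
t 5.025 tcp chute mm [-257.9   -8.5  159.7] rotfix tool [ 0.0037 -0.001   0.0093] F chute [ 2.17 -0.42 -2.36] w 0.449
tool shift cm [28.51 -0.56 -5.4 ]
```

View pics/w2.png

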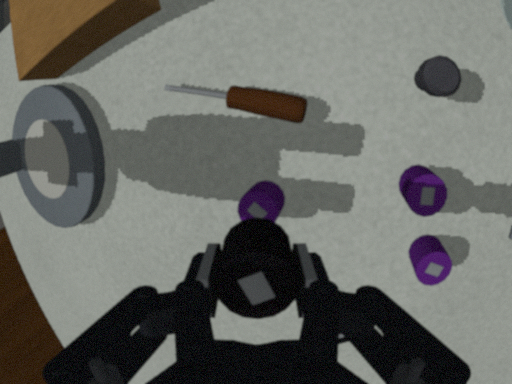

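View pics/s2.png

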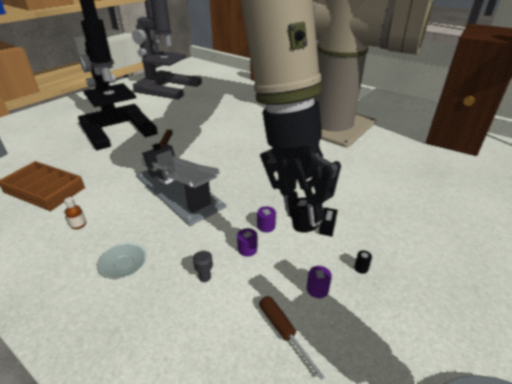

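Emit:
play_rows(
  rows=[
    [[1,-0.06,-2.7,0,0,0.009],[3,-0.06,-2.7,0.004,0,0],[4,-0.06,0,0,0,0],[4,-0.06,0,0,0,0],[4,-0.06,0,0,0,0],[4,-0.06,0,0,0,0],[4,-0.1,0,0,0,0],[3,-0.1,0,0,0,0],[1.5,0,0,0,0,0],[0,0,0,0,0,0]],
  ],
)

```text
time: 6.38
position: [0.5538, -0.0752, 0.2997]
orientation: [-1.854, 2.267, 0.242]
ft_force: [-0.8, 0.0, -2.6]
grip_width: 0.452
```

```bash
python3 - <<'E'
from go import *
to([.027,0,.184])
p,d,cc=grab('wrist','w3');grab('scene','s3');grab('top','t3')
for n,b in [('s3',(110,230,120,290)),('t3',(110,230,270,460))]:
    a=load(n)['p'][b[0]:b[1],b[2]:b[3]];cv2.imwrite(f'pics/{n}c.png',cv2.resize(a,None,fx=4,fy=4,interpolation=cv2.INTER_CUBIC)[:,:,::-1])
E
```

```text
t 6.375 tcp chute mm [ 26.   -1.8 214.3] rotfix tool [-0.0007 -0.0005  0.0012] F chute [ 0.81 -0.75 -2.46] w 0.452
tool shift cm [ 0.1  -0.17  3.03]
```

View pics/w3.png

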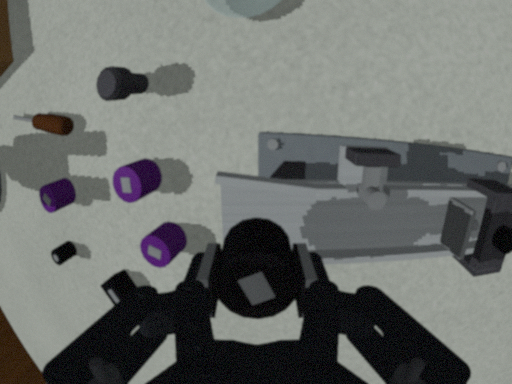

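View pics/s3c.png

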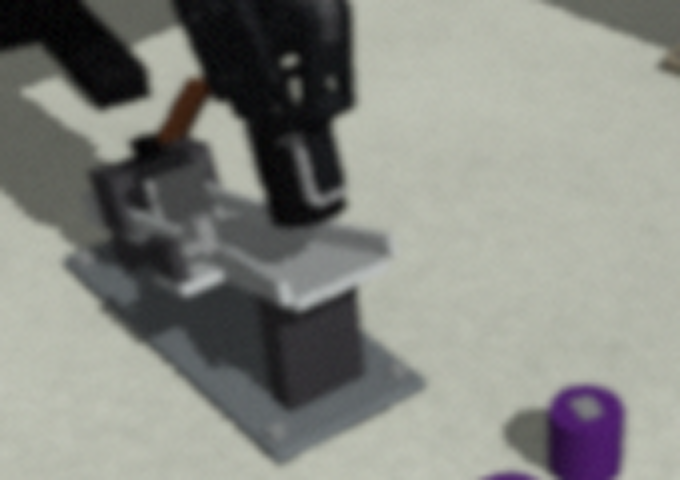

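Emit:
play_rows(
  rows=[
    [[0.1,-0.22,0.5,0,0,0],[0,0,1.0,0,0,0],[0,0,0.8,0,0,0],[0,0,0.4,0,0,0],[0,0,0,0,0,0]],
  ],
)

```text
time: 7.15
position: [0.5571, -0.0693, 0.2731]
orientation: [-1.855, 2.266, 0.243]
ft_force: [-0.5, -0.2, -2.5]
grip_width: 0.449
```

```bash
python3 -c "
from go import *
rep()"
```

```text
t 7.15 tcp chute mm [ 26.7   0.3 187. ] rotfix tool [-0.0008  0.0003  0.0021] F chute [ 0.89 -0.44 -2.32] w 0.449
```

Emit:
play_rows(
  rows=[
    [[0,0,0.1,0,0,0],[0,0,0,0,0,0]],
  ],
)

```text
time: 7.4
position: [0.5574, -0.0693, 0.273]
orientation: [-1.854, 2.265, 0.241]
ft_force: [0.3, -0.6, -1.6]
grip_width: 0.447
```

Emit:
play_rows(
  rows=[
    [[0,0,0.1,0,0,0],[0,0,0,0,0,0]],
  ],
)

```text
time: 7.65
position: [0.5574, -0.069, 0.2718]
orientation: [-1.855, 2.265, 0.242]
ft_force: [0.0, 0.2, -2.1]
grip_width: 0.45
```

Emit:
play_rows(
  rows=[
    [[0,0,0.1,0,0,0],[0,0,0,0,0,0]],
  ],
)

```text
time: 7.9
position: [0.5574, -0.0687, 0.2707]
orientation: [-1.855, 2.265, 0.242]
ft_force: [0.5, -0.2, -2.7]
grip_width: 0.451
```

Emit:
play_rows(
  rows=[
    [[0,0,0.1,0,0,0],[0,0,0,0,0,0]],
  ],
)

```text
time: 8.15
position: [0.5575, -0.0686, 0.2704]
orientation: [-1.855, 2.265, 0.241]
ft_force: [-3.8, -0.9, 4.4]
grip_width: 0.451
```

Emit:
play_rows(
  rows=[
    [[0,0,0.1,0,0,0],[0,0,0,0,0,0]],
  ],
)

```text
time: 8.4
position: [0.5576, -0.0685, 0.2703]
orientation: [-1.855, 2.265, 0.241]
ft_force: [-9.3, -2.5, 12.5]
grip_width: 0.451
```

```bash
python3 -c "
from go import *
rep();grab('scene','s4')
a=load('s4')['p'][110:230,120:290];cv2.imwrite('pics/s4c.png',cv2.resize(a,None,fx=4,fy=4,interpolation=cv2.INTER_CUBIC)[:,:,::-1])"
```

```text
t 8.4 tcp chute mm [ 26.6   0.6 184.1] rotfix tool [-0.0021 -0.0002  0.0028] F chute [ 0.92 -8.58 13.22] w 0.451
```

View pics/s4c.png

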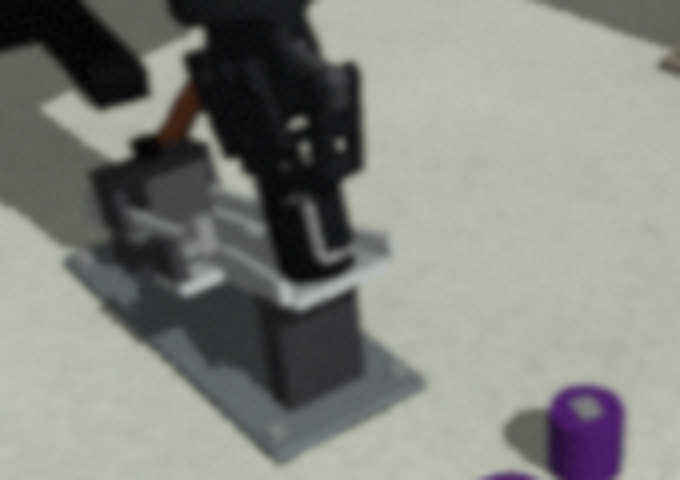

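```bash
python3 -c "
from go import *
grab('wrist','w4');grab('top','t4')
a=load('w4')['p'][150:330,180:350];cv2.imwrite('pics/w4c.png',cv2.resize(a,None,fx=3.3,fy=3.3,interpolation=cv2.INTER_CUBIC)[:,:,::-1])"
```

```text
(no output)
```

View pics/w4c.png

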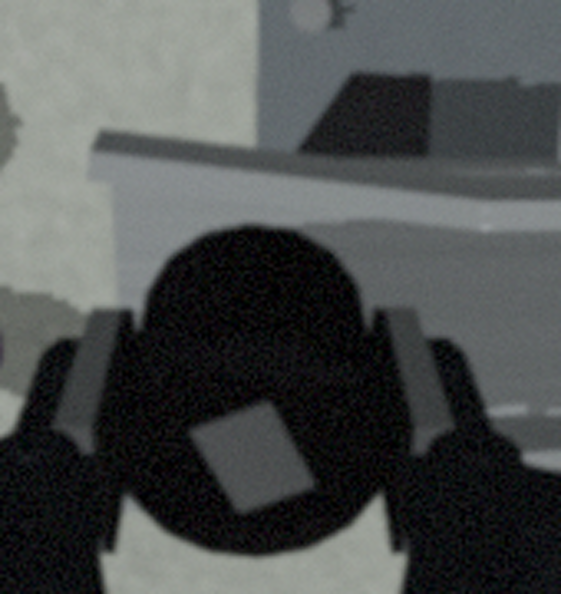

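Emit:
play_rows(
  rows=[
    [[0,0,-0.14,0,0,0],[0,0,0,0,0,0]],
  ],
)

```text
time: 8.8
position: [0.5576, -0.0686, 0.2704]
orientation: [-1.854, 2.265, 0.241]
ft_force: [-0.2, -0.8, 2.1]
grip_width: 0.451
```

Emit:
play_rows(
  rows=[
    [[0,0,0,0,0,0],[0,0,0,0,0,0],[0,0,0,0,0,0],[0,0,0,0,0,0]],
  ],
  hand=0.41,
)

```text
time: 9.3
position: [0.5575, -0.0685, 0.2702]
orientation: [-1.855, 2.265, 0.242]
ft_force: [-0.7, -0.4, -0.1]
grip_width: 0.707
```

```bash
python3 -c "
from go import *
rep()
grab('wrist','w5');grab('scene','s5')
a=load('w5')['p'][150:330,180:350];b=load('s5')['p'][130:220,150:260];cv2.imwrite('pics/w5c.png',np.hstack([cv2.resize(a,(397,420)),cv2.resize(b,(400,420))])[:,:,::-1])"
```

```text
t 9.3 tcp chute mm [ 26.7   0.5 184. ] rotfix tool [-0.0018  0.0002  0.0023] F chute [ 0.55 -0.62  0.01] w 0.707
```

View pics/w5c.png

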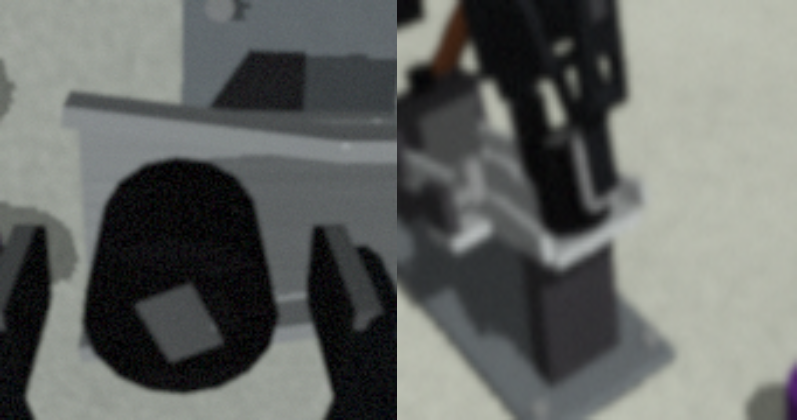

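Emit:
play_rows(
  rows=[
    [[0,0,-1,0,0,0],[0,0,-2,0,0,0],[0,0,-3,0,0,0],[-2.5,0,0,0,0,0],[-3.2,0,0,0,0,-0.1745],[0,0,0,0,0,-0.1745],[0,0,0,0,0,-0.1745],[0,0,0,0,0,-0.1745],[0,0,0,0,0,-0.1745],[0,0,0,0,0,-0.1745],[0,0,0,0,0,-0.1745],[0,0,0,0,0,-0.1745],[0,0,0,0,0,-0.1745],[0,0,0,0,0,0],[0,0,0,0,0,0],[0,0,0,0,0,0]],
  ],
  hand=0.41,
)

```text
time: 11.4
position: [0.5651, -0.0299, 0.3433]
orientation: [-2.866, 0.289, -0.041]
ft_force: [-0.1, -0.4, -0.2]
grip_width: 0.703
```

Emit:
play_rows(
  rows=[
    [[0,0,0,0,0,0],[0,0,0,0,0,0],[0,0,0,0,0,0],[0,0,0,0,0,0],[0,0,0,0,0,0],[0,0,0,0,0,0]],
  ],
  hand=-1,
)

```text
time: 12.15
position: [0.5651, -0.0298, 0.3429]
orientation: [-2.867, 0.286, -0.041]
ft_force: [1.2, 0.3, 0.0]
grip_width: -0.0
```

```bash
python3 - <<'E'
from go import *
to([-.030,0,.183])
grab('wrist','w6');grab('scene','s6');grab('top','t6')
b=load('s6')['p'][80:220,120:280];cv2.imwrite('pics/s6c.png',cv2.resize(b,None,fx=4,fy=4,interpolation=cv2.INTER_CUBIC)[:,:,::-1])
E
```

```text
t 12.15 tcp chute mm [-3.03e+01  2.00e-01  2.44e+02] rotfix tool [-1.6000e-03 -1.2000e-03  1.5727e+00] F chute [-0.52  1.09 -0.1 ] w -0.0
tool shift cm [-0.03  0.03  6.1 ]
```

View pics/s6c.png

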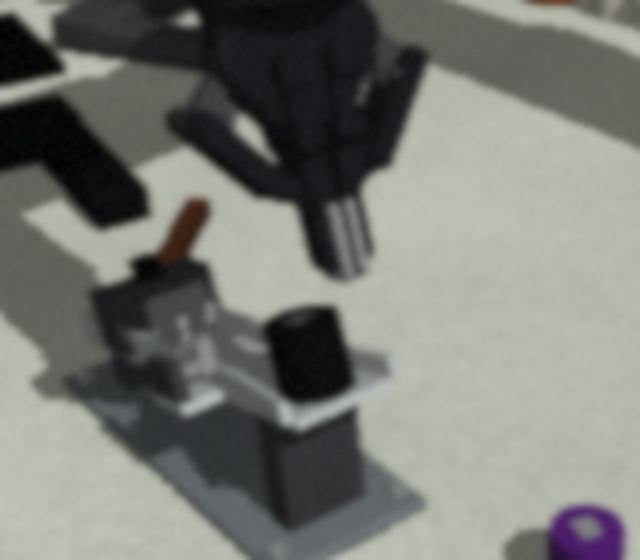

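View pics/w6.png

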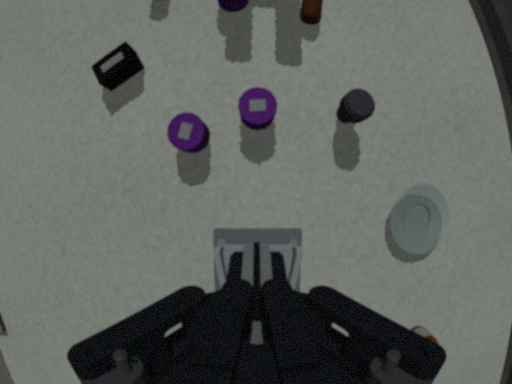

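View pics/t6.png

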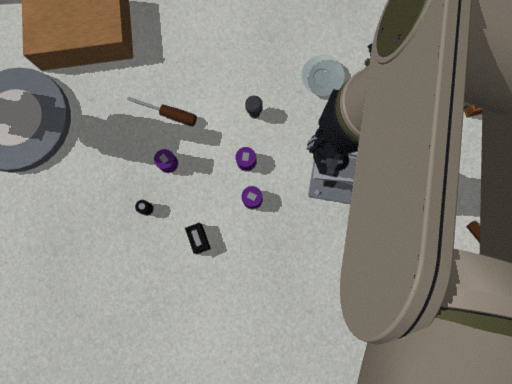

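Emit:
play_rows(
  rows=[
    [[0,0,2,0,0,0],[0,0,2,0,0,0],[0,0,1.6,0,0,0],[0,0,0.5,0,0,0],[0,0.6,0,0,0,0],[0,0.6,0,0,0,0],[0,0.5,0,0,0,0],[0,0.4,0,0,0,0],[0,0.4,0,0,0,0],[0,0.4,0,0,0,0],[0,0.4,0,0,0,0]],
  ],
)

```text
time: 13.68
position: [0.5621, -0.0457, 0.2757]
orientation: [-2.866, 0.286, -0.042]
ft_force: [1.1, 2.0, 2.0]
grip_width: -0.002
```

```bash
cat > look.py <<'E'
from go import *
import sys
rep();tag=sys.argv[1];grab('scene',tag)
b=load(tag)['p'][100:220,120:280];cv2.imwrite(f'pics/{tag}c.png',cv2.resize(b,None,fx=4,fy=4,interpolation=cv2.INTER_CUBIC)[:,:,::-1])
Q=(cloud(load(tag))-mouth)@F
# mount top 40 above floor; plate top
m=(abs(Q[...,2]-.040)<.004)&(abs(Q[...,1])<.03)&(Q[...,0]>-.01)&(Q[...,0]<.165)&(load(tag)['p'].max(2)<75)
if m.sum(): print('mount top x',np.percentile(Q[m][:,0],[1,50,99]).round(4),m.sum(),'y',np.percentile(Q[m][:,1],[1,99]).round(4))
g=Q[(Q[...,2]>.010)&(Q[...,2]<.030)&(abs(Q[...,1])<.018)&(Q[...,0]>.14)&(Q[...,0]<.19)];print('plate x',np.percentile(g[:,0],[10,25,50]).round(4) if len(g) else None)
E
python3 look.py s7
```

```text
t 13.675 tcp chute mm [  2.7   0.5 183.2] rotfix tool [-2.1000e-03 -1.3000e-03  1.5729e+00] F chute [-2.57  0.66  1.36] w -0.002
mount top x [-0.0062  0.0195  0.0448] 64 y [0.006  0.0181]
plate x [0.1668 0.1677 0.1687]
```

View pics/s7c.png

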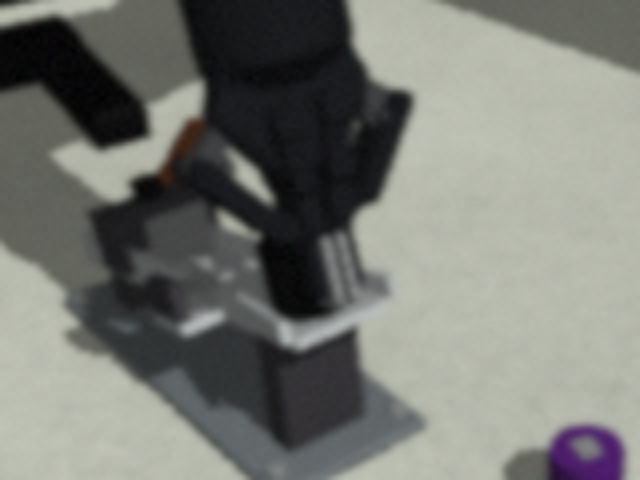

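Emit:
play_rows(
  rows=[
    [[0,0.4,0,0,0,0],[0,0.4,0,0,0,0],[0,0.4,0,0,0,0],[0,0.4,0,0,0,0],[0,0.4,0,0,0,0],[0,0.4,0,0,0,0],[0,0.4,0,0,0,0],[0,0.4,0,0,0,0],[0,0.4,0,0,0,0],[0,0.4,0,0,0,0]],
  ],
)

```text
time: 14.98
position: [0.5544, -0.0837, 0.2651]
orientation: [-2.867, 0.286, -0.041]
ft_force: [-0.8, 1.8, 1.7]
grip_width: -0.003
```

```bash
python3 look.py s8
```

```text
t 14.975 tcp chute mm [ 43.    0.5 183. ] rotfix tool [-1.5000e-03 -1.2000e-03  1.5728e+00] F chute [-1.99 -1.11  1.2 ] w -0.003
mount top x [0.0329 0.0587 0.0853] 57 y [0.0054 0.0183]
plate x [0.1669 0.1678 0.1688]
```

View pics/s8c.png

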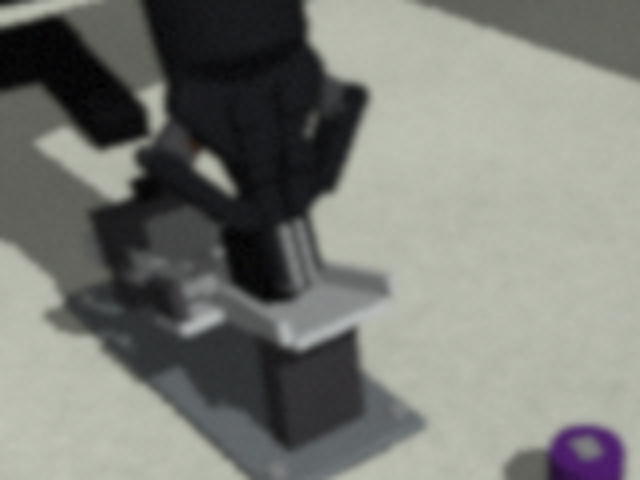

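Emit:
play_rows(
  rows=[
    [[0,0.3,0,0,0,0],[0,0.3,0,0,0,0],[0,0.3,0,0,0,0],[0,0.3,0,0,0,0],[0,0.3,0,0,0,0],[0,0.3,0,0,0,0]],
  ],
)

```text
time: 15.78
position: [0.5509, -0.1005, 0.2604]
orientation: [-2.866, 0.286, -0.04]
ft_force: [-1.0, 3.9, 2.5]
grip_width: -0.001
```

Emit:
play_rows(
  rows=[
    [[0,0.3,0,0,0,0],[0,0.3,0,0,0,0],[0,0.3,0,0,0,0],[0,0.3,0,0,0,0],[0,0.3,0,0,0,0],[0,0.3,0,0,0,0]],
  ],
)

```text
time: 16.52
position: [0.5476, -0.1179, 0.2557]
orientation: [-2.867, 0.286, -0.041]
ft_force: [-0.0, 1.0, -0.4]
grip_width: 0.0
```

```bash
python3 look.py s9
```

```text
t 16.525 tcp chute mm [ 79.1   0.6 183. ] rotfix tool [-0.0016 -0.0016  1.5726] F chute [-0.8  -0.22 -0.59] w 0.0
mount top x [0.069  0.0969 0.1186] 49 y [0.0055 0.0176]
plate x [0.167  0.1678 0.1687]
```

View pics/s9c.png

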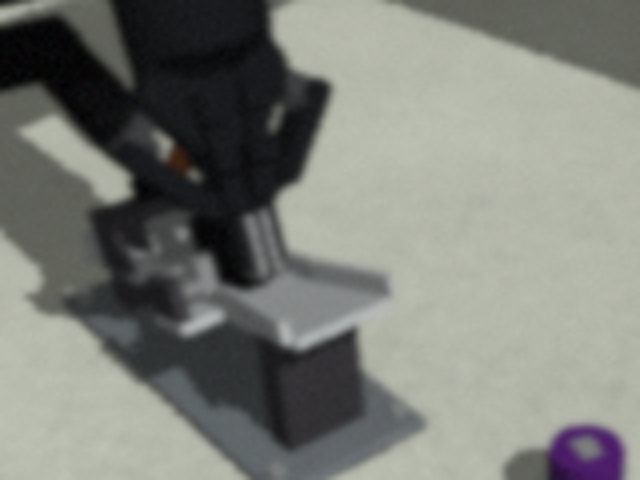

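Emit:
play_rows(
  rows=[
    [[0,0.25,0,0,0,0],[0,0.25,0,0,0,0],[0,0.25,0,0,0,0],[0,0.25,0,0,0,0],[0,0.25,0,0,0,0],[0,0.25,0,0,0,0],[0,0.25,0,0,0,0],[0,0.25,0,0,0,0],[0,0.25,0,0,0,0],[0,0.25,0,0,0,0]],
  ],
)

```text
time: 17.82
position: [0.5428, -0.1414, 0.2493]
orientation: [-2.867, 0.286, -0.041]
ft_force: [-0.0, 0.0, 0.8]
grip_width: -0.002
```

```bash
python3 look.py s10; python3 -c "
from go import *
grab('top','t10');a=load('t10')['p'][100:240,280:460];cv2.imwrite('pics/t10c.png',cv2.resize(a,None,fx=4,fy=4,interpolation=cv2.INTER_CUBIC)[:,:,::-1])"
```

```text
t 17.825 tcp chute mm [103.9   0.6 183. ] rotfix tool [-1.6000e-03 -1.2000e-03  1.5727e+00] F chute [-0.21 -0.03  0.73] w -0.002
mount top x [0.0936 0.1198 0.1461] 48 y [0.0046 0.017 ]
plate x [0.1675 0.1682 0.1694]
```

View pics/s10c.png

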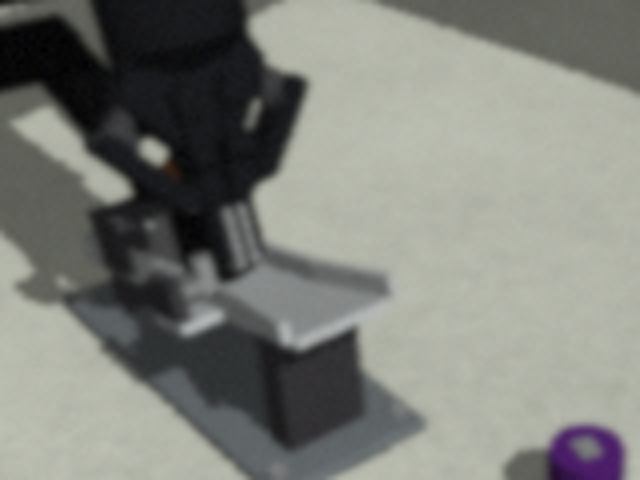

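Emit:
play_rows(
  rows=[
    [[0,0.2,0,0,0,0],[0,0.2,0,0,0,0],[0,0.2,0,0,0,0],[0,0.2,0,0,0,0]],
  ],
)

```text
time: 18.42
position: [0.5413, -0.1489, 0.2472]
orientation: [-2.867, 0.286, -0.041]
ft_force: [0.3, 0.8, 0.3]
grip_width: -0.001
```

Emit:
play_rows(
  rows=[
    [[0,0.1,0,0,0,0],[0,0.1,0,0,0,0]],
  ],
)

```text
time: 18.68
position: [0.5409, -0.1507, 0.2467]
orientation: [-2.867, 0.286, -0.041]
ft_force: [-0.1, 0.9, 0.5]
grip_width: 0.003
```

Emit:
play_rows(
  rows=[
    [[0,0.1,0,0,0,0],[0,0,0,0,0,0]],
  ],
)

```text
time: 18.92
position: [0.5407, -0.1517, 0.2464]
orientation: [-2.867, 0.286, -0.041]
ft_force: [0.5, 0.2, 0.3]
grip_width: 0.001
```

Emit:
play_rows(
  rows=[
    [[0,0.1,0,0,0,0],[0,0,0,0,0,0]],
  ],
)

```text
time: 19.18
position: [0.5405, -0.1526, 0.2462]
orientation: [-2.867, 0.286, -0.041]
ft_force: [-0.2, -0.1, -0.1]
grip_width: 0.006
```

```bash
python3 look.py s11
```

```text
t 19.175 tcp chute mm [115.8   0.7 183. ] rotfix tool [-1.5000e-03 -1.3000e-03  1.5727e+00] F chute [ 0.21 -0.15 -0.09] w 0.006
mount top x [0.1055 0.1339 0.158 ] 48 y [0.0036 0.0173]
plate x [0.1421 0.1491 0.168 ]
```

View pics/s11c.png

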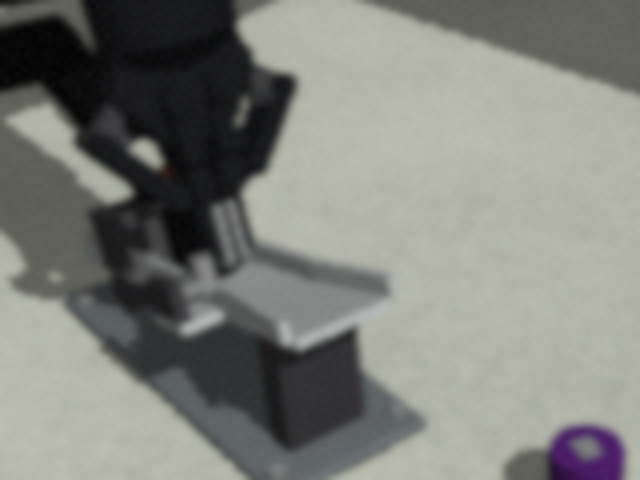

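Emit:
play_rows(
  rows=[
    [[0,0.1,0,0,0,0],[0,0,0,0,0,0]],
  ],
)

```text
time: 19.48
position: [0.5403, -0.1536, 0.2459]
orientation: [-2.867, 0.286, -0.041]
ft_force: [0.2, 0.3, 0.7]
grip_width: -0.001
```

Emit:
play_rows(
  rows=[
    [[0,0.1,0,0,0,0],[0,0,0,0,0,0]],
  ],
)

```text
time: 19.73
position: [0.5401, -0.1545, 0.2457]
orientation: [-2.867, 0.286, -0.041]
ft_force: [-0.2, 0.8, 0.2]
grip_width: -0.0
```

Emit:
play_rows(
  rows=[
    [[0,0.1,0,0,0,0],[0,0,0,0,0,0]],
  ],
)

```text
time: 19.98
position: [0.54, -0.1555, 0.2454]
orientation: [-2.867, 0.286, -0.041]
ft_force: [1.0, 0.6, -0.8]
grip_width: -0.004
```

Emit:
play_rows(
  rows=[
    [[0,0.1,0,0,0,0],[0,0,0,0,0,0]],
  ],
)

```text
time: 20.23
position: [0.5398, -0.1564, 0.2452]
orientation: [-2.867, 0.286, -0.041]
ft_force: [-0.2, 0.1, 0.5]
grip_width: 0.003
```

```bash
python3 look.py s12
python3 - <<'E'
from go import *
b=load('s12')['p'][140:190,140:190];a=load('s10')['p'][140:190,140:190];cv2.imwrite('pics/s12d.png',np.hstack([cv2.resize(x,(400,400),interpolation=cv2.INTER_CUBIC) for x in (a,b)])[:,:,::-1])
E
```

```text
t 20.225 tcp chute mm [119.8   0.7 183. ] rotfix tool [-1.5000e-03 -1.3000e-03  1.5727e+00] F chute [-0.21 -0.24  0.47] w 0.003
mount top x [0.108  0.1357 0.1606] 46 y [0.0044 0.0175]
plate x [0.1425 0.1451 0.1678]
```

View pics/s12d.png

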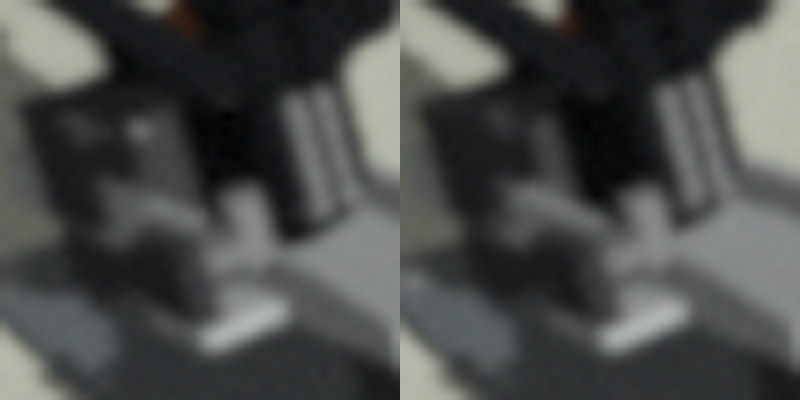

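Emit:
play_rows(
  rows=[
    [[0,0.1,0,0,0,0],[0,0,0,0,0,0]],
  ],
)

```text
time: 20.52
position: [0.5396, -0.1573, 0.2449]
orientation: [-2.866, 0.286, -0.041]
ft_force: [1.4, 1.3, -0.3]
grip_width: 0.001
```

Emit:
play_rows(
  rows=[
    [[0,0.1,0,0,0,0],[0,0,0,0,0,0]],
  ],
)

```text
time: 20.78
position: [0.5394, -0.1582, 0.2447]
orientation: [-2.866, 0.286, -0.041]
ft_force: [-0.0, 2.2, 0.2]
grip_width: 0.002
```

Emit:
play_rows(
  rows=[
    [[0,0.1,0,0,0,0],[0,0,0,0,0,0]],
  ],
)

```text
time: 21.02
position: [0.5392, -0.1591, 0.2444]
orientation: [-2.866, 0.286, -0.041]
ft_force: [-0.2, 4.2, 0.6]
grip_width: 0.002
```

```bash
python3 look.py s13
python3 - <<'E'
from go import *
fs=[]
for i in range(1): fs.append(F.T@robot.read_state()['ft_force'])
print(np.mean(fs,0))
b=load('s13')['p'][140:190,140:190];a=load('s10')['p'][140:190,140:190];cv2.imwrite('pics/s13d.png',np.hstack([cv2.resize(x,(400,400),interpolation=cv2.INTER_CUBIC) for x in (a,b)])[:,:,::-1])
E
```

```text
t 21.025 tcp chute mm [122.6   0.7 183. ] rotfix tool [-1.8000e-03 -1.1000e-03  1.5728e+00] F chute [-4.08 -1.05 -0.43] w 0.002
mount top x [0.1123 0.1383 0.1611] 45 y [0.0055 0.017 ]
plate x [0.1422 0.1452 0.1557]
[-3.579261   -1.03176616  1.14749019]
```

View pics/s13d.png

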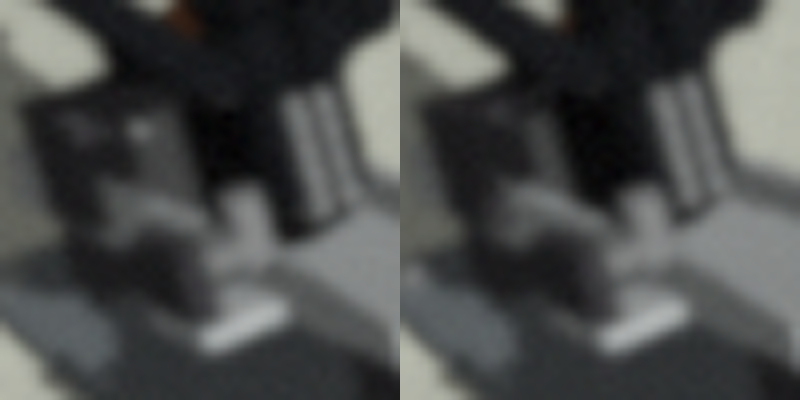

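Emit:
play_rows(
  rows=[
    [[0,0.05,0,0,0,0],[0,0.05,0,0,0,0],[0,0,0,0,0,0]],
  ],
)

```text
time: 21.45
position: [0.539, -0.1601, 0.2442]
orientation: [-2.866, 0.286, -0.041]
ft_force: [0.5, 4.8, 2.9]
grip_width: -0.006
```

Emit:
play_rows(
  rows=[
    [[0,-0.05,0,0,0,0],[0,-0.05,0,0,0,0],[0,-0.1,0,0,0,0],[0,-0.2,0,0,0,0],[0,-0.4,0,0,0,0],[0,-1,0,0,0,0],[0,-2,0,0,0,0],[0,-2,-2,0,0,0],[0,-2,-5,0,0,0],[0,-4,-4,0,0,0],[0,-5,0,0,0,0],[0,-5,0,0,0,0],[0,0,0,0,0,0]],
  ],
)

```text
time: 23.08
position: [0.575, 0.0223, 0.4107]
orientation: [-2.866, 0.278, -0.047]
ft_force: [0.4, -0.1, -0.3]
grip_width: 0.001
```

```bash
python3 look.py s14; python3 -c "
from go import *
for n in ['top','wrist']:
    grab(n,n+'14')
a=load('top14')['p'][110:230,290:450];cv2.imwrite('pics/t14c.png',cv2.resize(a,None,fx=4,fy=4,interpolation=cv2.INTER_CUBIC)[:,:,::-1])"
```

```text
t 23.075 tcp chute mm [-99.1  -0.4 295.7] rotfix tool [-0.0052 -0.0028  1.5788] F chute [ 0.15  0.45 -0.32] w 0.001
mount top x [0.129  0.1434 0.163 ] 81 y [-0.0163  0.0174]
plate x [0.1431 0.1453 0.162 ]
```

View pics/s14c.png

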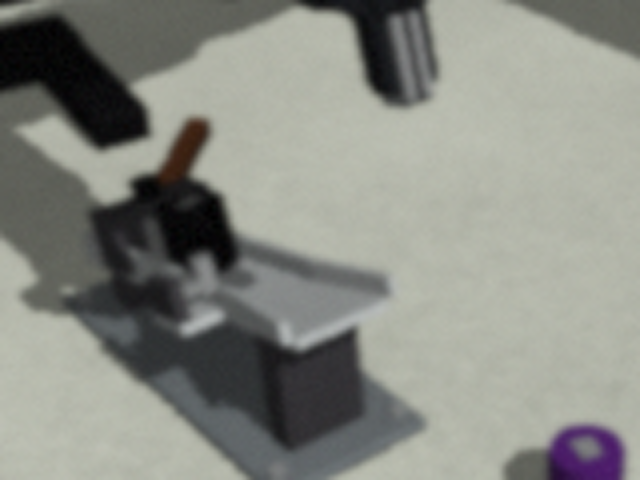

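View pics/t14c.png

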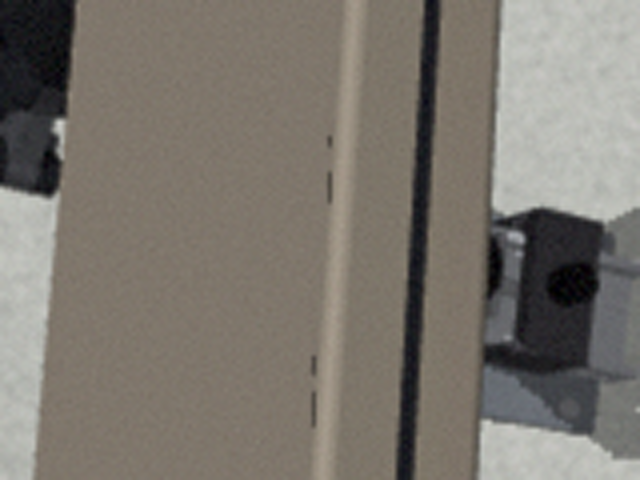

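Emit:
play_rows(
  rows=[
    [[0,-4,0,0,0,0],[0,-4,0,0,0,0],[0,-4,0,0,0,0],[0,-4,0,0,0,0],[0,-4,0,0,0,0],[0,0,0,0,0,0]],
  ],
)

```text
time: 23.98
position: [0.613, 0.209, 0.4593]
orientation: [-2.866, 0.284, -0.042]
ft_force: [0.3, -0.6, -0.9]
grip_width: -0.001
```

```bash
python3 look.py s15; python3 - <<'E'
from go import *
grab('top','t15')
a=load('t15')['p'][125:225,300:460];cv2.imwrite('pics/t15c.png',cv2.resize(a,None,fx=4,fy=4,interpolation=cv2.INTER_CUBIC)[:,:,::-1])
for tag in ['t15','s15']:
    Q=(cloud(load(tag))-mouth)@F; p=load(tag)['p']
    m=(abs(Q[...,2]-.04)<.003)&(abs(Q[...,1])<.025)&(Q[...,0]>.1)&(Q[...,0]<.178)
    (x,y),r=cv2.minEnclosingCircle(Q[m][:,:2].astype(np.float32));P=Q[m];A=np.c_[P[:,:2],np.ones(len(P))];co=np.linalg.lstsq(A,P[:,2],rcond=None)[0]
    print(tag,m.sum(),'centre',x*1e3,y*1e3,'r',r*1e3,'top plane slope',co)
    g=Q[(abs(Q[...,2]-.0315)<.003)&(abs(Q[...,1])<.017)&(Q[...,0]>.15)&(Q[...,0]<.19)];print('plate top x',np.percentile(g[:,0],[5,25,50,75,95]).round(4) if len(g) else None)
for tag0,tag in [('top0','t15'),('scene0','s15')]:
    for nm,xy,h in [('block',(.444,.22),.034),('small',(.507,.329),.036)]:
        o=[]
        for t in (tag0,tag):
            C=cloud(load(t));m=(np.hypot(C[...,0]-xy[0],C[...,1]-xy[1])<.04)&(abs(C[...,2]-h)<.005);o.append(C[m].mean(0)[:2].round(4) if m.any() else None)
        print(tag,nm,o)
E
```

```text
t 23.975 tcp chute mm [-295.6   -0.4  293.4] rotfix tool [-2.2000e-03 -9.0000e-04  1.5743e+00] F chute [ 0.71  0.36 -0.71] w -0.001
mount top x [0.13   0.144  0.1644] 83 y [-0.0163  0.0168]
plate x [0.1413 0.1446 0.1548]
t15 376 centre 151.95104479789734 -1.7376351170241833 r 20.585089921951294 top plane slope [0.0019347  0.00329012 0.03963779]
plate top x [0.1723 0.1747 0.1868 0.1877 0.1888]
s15 82 centre 150.53607523441315 -1.9003689521923661 r 20.71094512939453 top plane slope [ 0.03170413 -0.01207515  0.03501993]
plate top x [0.1694 0.1762 0.1862 0.1873 0.1891]
t15 block [array([0.4447, 0.224 ]), None]
t15 small [array([0.5066, 0.3279]), None]
s15 block [array([0.4491, 0.2272]), array([0.4491, 0.2272])]
s15 small [array([0.5104, 0.3304]), array([0.5102, 0.3305])]
```

View pics/t15c.png

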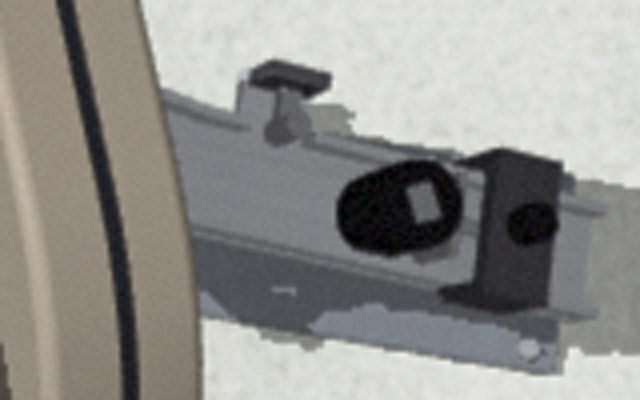

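```bash
python3 -c "
from bench import robot
print(robot.sign_off(), robot.read_state()['time'])"
```

```text
the job is handed in; nothing more can be done
the job is handed in; nothing more can be done
```

The large black mount was stood face up in the mouth of the chute and released. I then pushed it down with the closed fingers, past the roller and onto the stop, and handed the job in after about 24 s of robot time.

**Pushing onto the stop:** the force began to rise about 120 mm down and reached 5–6 N at the end. The pusher was then backed off slowly and moved well clear.

**Last checks:**
- **Position:** the mount is upright in the chute. Its centre is about 152 mm down from the top camera and 150.5 mm from the scene camera, so the two views differ by about 1.5 mm. The 116 mm mark past the roller is well behind it.
- **Stop:** it is held in by about 2.5–3 mm, comparing the mount's front edge with where the plate stood before. The camera error is about as large, so this is approximate. I did not read the stop directly.
- **Other mounts:** the scene camera shows the small mount and the block within 0.2 mm of where they started. The arm hid them from the top camera at the end, so that second check could not be made.

While setting the mount down I pressed it on the chute floor with about 16 N, including about 9 N sideways. I eased this off before opening the fingers.

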